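# Push the stuck rubber plug out of the glass column

### The arm

A 7-joint arm with a two-finger parallel gripper is mounted at the origin on a cart in front of the work surface, level with it; the furniture and walls round the work are solid. World frame = base frame: x ahead of the robot, y to its left, z up, the work surface at z = 0. Lengths are in m, angles in rad, forces in N, time in s.
With the tool pointing down it reaches from about 0.425 to 0.875 m from the base axis. Payload 4.7 kg.
Tool frame: the origin (TCP) lies at the very end of the fingers, on their centre line; the grasp point (between the pads) lies 19 mm behind it; z points along the fingers, y is the direction in which the jaws open and shut (so a half turn about z gives the same grasp; the last joint's range is limited). The gripper opens to 87 mm and grips with 3 to 60 N. Pads are 19 mm wide; open, the fingers measure 117 mm over their backs; the gripper's body (75 mm by 190 mm) begins 51 mm behind the grasp point.
Start: joints at [0.014, 0.321, -0.07, 1.45, 0.023, 1.371, -0.057], TCP at [0.65, -0, 0.223] pointing down, gripper open.
Joint ranges: [-2.86, 2.86], [-0.3, 2.09], [-1.38, 1.24], [0.06, 2.45], [-1.56, 4.7], [0.09, 2.05], [-2.69, 2.69]. Speed limits (rad/s): [2.57, 2.57, 3.14, 3.14, 3.14, 3.14, 3.14].

### API

Orientations are given as a unit quaternion [w, x, y, z].
In Python, from plant import sense, grab_frame, sign_off gives the robot as it stands.
- The arm moves only by the tool step_arm, never from a script. Its argument "commands" is a list of rows, each an object of numbers: "tx", "ty", "tz": the shift along the tool's x, y, z in units of 50 mm (1.0 is 50 mm); "turn": the turn about the tool's z in units of 10 degrees (1.0 is 10 degrees); "claw": the gripper command: -1 is shut, 1 is fully open, values between are in proportion. In form: [{"tx": .., "ty": .., "tz": .., "turn": .., "claw": ..}, ...]. A call has 1 to 10 rows; each row shifts and turns the commanded pose from where the row before left it, along the tool's axes as they then stand; what a row does not reach is not made up. A row lasts 1/8 s, in which the tool goes at most 62.5 mm and 10.7 degrees, less where a joint would pass 70% of its speed; a pose out of reach is approached as far as the arm can. A call is refused whole if a number of a shift passes 1 or a number of a turn 1, either way. A call with a gripper value outside its range is refused whole. The fingers move at their own pace and stop on an object; "squeeze" is the grip in N (left out, the last holds). Time passes only in rows, so rows that do not move let the fingers close. It gives the time, the measured TCP pose, the force and the opening at its end, in the units of the state.
- sense(): the state, without advancing time (a new reading comes with each control period).
- grab_frame(name): name is "scene" or "side" or "wrist"; returns a dict with "color" (480x640x3 uint8, red, green, blue), "range_z" (480x640 float32, m along the optical axis (not along the pixel's ray), 0 where there is no reading), "vfov" (degrees; the focal length in pixels is half the picture's height over the tangent of half this angle, whatever the lens; pixels are square), "cx", "cy" (the principal point, pixels), "R" (3x3) and "t" (3): a world point X has camera coordinates R X + t; the wrist camera has in their place "tool_from_camera" (4x4, takes a point from camera to tool coordinates, whose origin is the TCP and whose axes are the flange's). Camera axes: x right, y down, z forward; pixel columns grow to the right and rows downward; lengths in m; the calibration is good to about 2 mm. A picture is of the moment at which its call begins: read the wrist's pose just before it.
- sign_off(): hands the job in, once; it reports no verdict.
The state is a dict: "clock": time; "joints": joint angles; "joint_vel": joint speeds; "tau": joint torques, N m; "eef_pos": TCP position; "tcp_rot": TCP orientation; "contact_force": force on the tool from outside, world axes, zero at the start; "wrist_torque": the same for the moment, N m; "opening": opening from 0.0 (shut) to 1.0 (fully open).
Only numpy, scipy, OpenCV 4.12 (cv2) and the standard library are available. Lean on these libraries where they do the work, as an engineer would, in place of code of your own. Each camera call takes 0.05 s, during which the arm holds its last target.

### The job

A rubber plug is stuck in the glass column on the stand. Take the steel push rod from its holder, feed it gently down through the guide bushing on top of the column and push the plug out of the bottom into the stand's tray, without forcing the rod against the guide or the glass. Then draw the rod out and hang it back in its holder, leaving everything else where it stands.

Things in the scene. Friction and masses are not known exactly. Their poses are not given: they have to be found in the camera images.
- stand: Column stand, fixed to the worktop. Origin: centre of its underside, z up; x runs through its two 8 mm posts at x = +-36 mm, whose black knobs end at z = 110 mm. Steel catch tray 88 x 84 mm at the foot: floor 4 mm thick, rim 14 mm high. Above it an upright clear glass tube, bore 22 mm, outside 28 mm, z = 50 to 100 mm, with a ring cap to z = 105 mm. The guide bushing on the cap is part of it.
- cap_center (a point): Point on the glass tube's axis at the height of the guide's mouth rim (z = 122.5 mm of the stand). The steel guide bushing (flange 38 mm; funnel mouth about 28 mm wide, narrowing at about 45 degrees to a 13 mm bore at z = 115 mm) was set by eye: its bore lies up to 3 mm in the stand's x and 2.5 mm in y off this point. That offset is not reported; the funnel pushes a rod tip towards the bore.
- column_exit (a point): Centre of the glass tube's open bottom end, 46 mm above the tray's floor. The plug is free once its upper face is below this point. Inside the tube two sprung rubber strips at +-y grip the plug: pushing it takes about 5 to 20 N. The guide and glass do not give way and stand at most 15 N from the rod; past the guide the rod has room in the glass.
- slug: The stuck plug: black rubber cylinder, 19 mm diameter, 16 mm long, 15 g, seen in the glass tube. Origin: centre of its lower end face; z along its axis, up at the start. It starts with its lower face 64 to 78 mm above the underside of the stand.
- rod: Steel push rod, 90 g, hanging upright in the holder. Origin: centre of the tip (lower end), z along the rod towards the handle. Straight round shaft 10 mm diameter and 95 mm long, its end chamfered 2 mm; then a collar 26 mm diameter from z = 95 to 99 mm; then a round handle 18 mm diameter from z = 99 to 145 mm, to be gripped from above.
- holder: Rod holder, fixed to the worktop: 80 x 80 x 8 mm base, two posts at y = +-28 mm of its own frame, and a top plate 50 x 74 mm from z = 98 to 106 mm with a 16 mm hole in its centre; the rod hangs in the hole by its collar (rod tip then 11 mm above the holder's underside). Origin: centre of its underside.
- holder_seat (a point): Centre of the holder's hole at the upper face of the top plate, where the underside of the rod's collar rests.
- note_pad: Bystander: square pad of yellow sticky notes, 67 x 68 x 21 mm. Origin: centre of its underside.
- dropper: Bystander: small brown dropper bottle, 30 mm across, 68 mm high. Origin: centre of its underside.
- timer: Bystander: small bench timer, 38 x 64 x 61 mm. Origin: centre of its underside.
Not all that is in view belongs to the job. Of the things that look like the rod, the larger one is meant.

How it is judged:
By the outcome, as a careful person would: the job done as asked, in the order asked, and still so for the second after the job is handed in, with the robot touching nothing.
It also fails if it takes over 67 s, if anything falls off the work surface, if the arm or the gripper's body presses on something with over 40 N, if the wrist force passes 120 N, or if a joint passes its speed limit or range.

## Working session

There is one attempt and no reset: what is moved stays moved. The work goes in short steps, Python scripts to look and compute and a tool call to move; the robot and the scene stay as the last step left them, time stands still between calls to the robot, and variables do not carry over. Pictures are saved under pics/ and viewed, and the job is handed in when it is done.

Besides the shell and the picture viewer there is one more tool, called after "Emit:" as name([rows], argument=value, ...), one row to a line, values as JSON. step_arm: Moves the arm, as the interface text tells. Its arguments: {"type":"object","properties":{"commands":{"type":"array"},"squeeze":{"type":"number"}},"required":["commands"]}

```bash
ls; mkdir -p pics
cat > h.py <<'E'
import numpy as np,cv2
from plant import sense,grab_frame
from scipy.spatial.transform import Rotation as Ro
def save(n,im): cv2.imwrite('pics/'+n+'.png',im[:,:,::-1])
def take(n):
    s=sense(); f=grab_frame(n); f=dict(f)
    f['f']=240/np.tan(np.radians(f['vfov'])/2)
    if 'R' not in f or f.get('R') is None:
        q=s['tcp_rot']; T=np.eye(4);T[:3,:3]=Ro.from_quat([q[1],q[2],q[3],q[0]]).as_matrix();T[:3,3]=s['eef_pos']
        W=T@np.array(f['tool_from_camera']); f['R']=W[:3,:3].T; f['t']=-f['R']@W[:3,3]
    f['R']=np.array(f['R']);f['t']=np.array(f['t'])
    np.savez('/tmp/'+n+'.npz',**{k:v for k,v in f.items()})
    return f
def cloud(f):
    z=f['range_z'];v,u=np.mgrid[:480,:640]
    P=np.stack([(u-f['cx'])/f['f']*z,(v-f['cy'])/f['f']*z,z],-1)
    return (P-f['t'])@f['R']
def proj(f,X):
    c=np.array(X)@f['R'].T+f['t']; return np.stack([c[...,0]/c[...,2]*f['f']+f['cx'],c[...,1]/c[...,2]*f['f']+f['cy']],-1)
E
python3 - <<'E'
from h import *
print(sense())
for n in ['scene','side','wrist']:
    f=take(n); save(n+'0',f['color']); print(n,f['vfov'],f['cx'],f['cy'],-f['R'].T@f['t'], f['R'].tolist())
E
```

```text
pics
{'clock': 0.0, 'joints': array([ 0.01410805,  0.32182789, -0.0701048 ,  1.45171562,  0.02260954,
        1.37075834, -0.05690796]), 'joint_vel': array([-3.81656539e-04,  2.28662567e-05,  6.73360574e-04, -4.38401262e-04,
        1.36345683e-03,  1.51921607e-03, -1.06131502e-03]), 'tau': array([-2.58547143e-04, -4.91284704e+01, -4.03903294e-01, -3.12526345e+01,
       -6.40594075e-02,  4.37659642e-02,  1.61017233e-04]), 'eef_pos': array([ 6.49439985e-01, -4.60153323e-05,  2.21438089e-01]), 'tcp_rot': array([-6.42625962e-04,  7.07093582e-01,  7.07119328e-01, -7.14329534e-04]), 'contact_force': array([-0.11134098,  0.64863636, -0.12464049]), 'wrist_torque': array([0.00514344, 0.00579423, 0.01821456]), 'opening': 0.9969965378781397}
scene 42.36166575716972 306.4136888951723 239.7246065706113 [-0.02407086 -0.77664772  1.12719046] [[0.7990124630933617, -0.6013110376787103, 0.0020297259005605042], [-0.4575801505534469, -0.6102082203997685, -0.6467351340201275], [0.390127529970603, 0.515820670119277, -0.7627119683319096]]
side 48.47289324131067 322.90726020362547 237.4224383460074 [0.21638747 0.67389112 0.42695955] [[-0.9503212127467769, -0.30994134735792583, -0.028739411988565538], [-0.09491555090379762, 0.376474837943809, -0.9215518078718153], [0.29644667446291845, -0.8730424145441824, -0.3871902782957496]]
wrist 65.16155407165658 316.15316356338593 232.952961082626 [0.65036817 0.06440594 0.38323239] [[0.9999954709018704, -0.0005867529133124587, -0.002951931022579002], [0.00013960224242146174, -0.9707136175449603, 0.24023957464162105], [-0.003006440911984777, -0.24023889866920342, -0.9707091391757098]]
```

View pics/scene0.png

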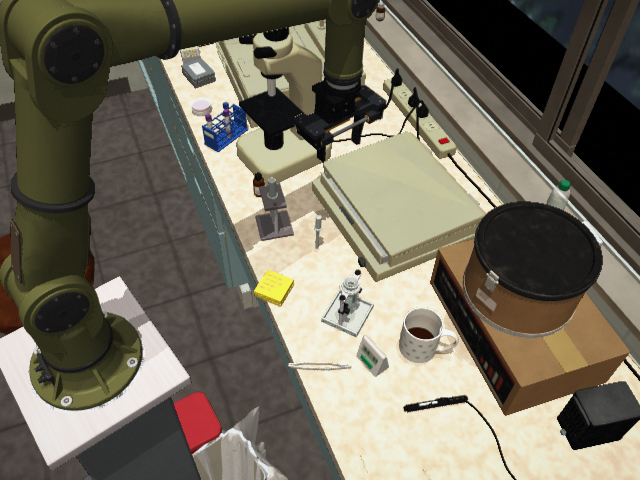

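View pics/side0.png

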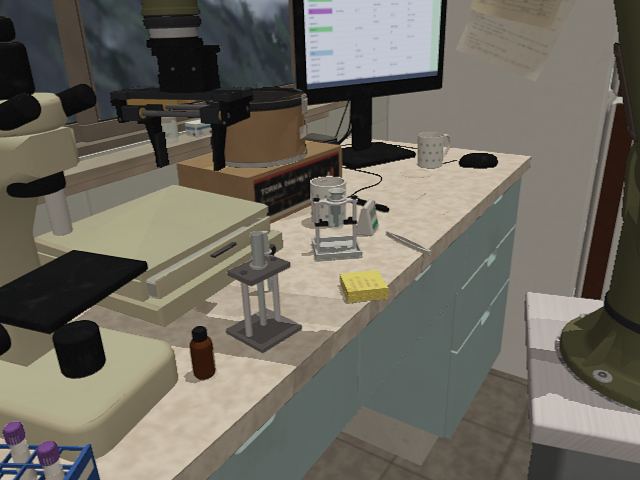

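View pics/wrist0.png

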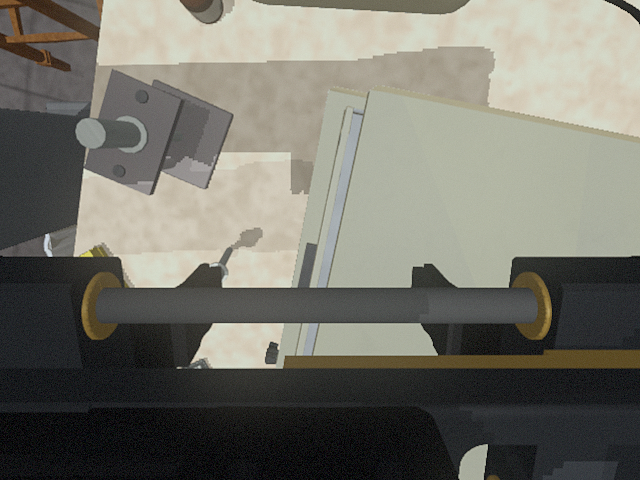

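Run:
```python
from h import *
for n,(x0,y0,x1,y1) in {'scene':(230,160,400,345),'side':(180,170,400,400),'wrist':(60,40,300,380)}.items():
    f=dict(np.load('/tmp/%s.npz'%n)); c=f['color'][y0:y1,x0:x1]; k=590/(y1-y0); k=min(k,790/(x1-x0))
    save(n+'0c',cv2.resize(c,None,fx=k,fy=k,interpolation=cv2.INTER_CUBIC)); print(n,k)
    P=cloud(f)
    # heights map list
    m=(P[...,2]>0.09)&(P[...,2]<0.17)&(P[...,0]>.3)&(P[...,0]<.9)&(abs(P[...,1])<.45)&(f['range_z']>0)
    from scipy import ndimage as nd
    l,k2=nd.label(m)
    for i in range(1,k2+1):
        q=P[l==i]
        if len(q)>15: v,u=np.nonzero(l==i); print(i,len(q),q.mean(0).round(4),q.min(0).round(3),q.max(0).round(3),u.mean(),v.mean())
```

```text
scene 3.189189189189189
2 2510 [0.6739 0.2907 0.1508] [0.595 0.189 0.09 ] [0.798 0.45  0.17 ] 272.5326693227092 106.17131474103586
4 26 [0.6159 0.4316 0.0961] [0.609 0.424 0.092] [0.623 0.442 0.102] 225.30769230769232 104.11538461538461
5 23 [0.6016 0.4081 0.0955] [0.595 0.399 0.09 ] [0.612 0.415 0.101] 225.47826086956522 110.73913043478261
6 30 [0.5523 0.4168 0.0953] [0.544 0.407 0.091] [0.562 0.425 0.102] 207.76666666666668 116.2
7 10008 [ 0.775  -0.0974  0.0969] [ 0.627 -0.265  0.09 ] [0.9   0.1   0.109] 404.4728217426059 192.08972821742606
10 617 [0.5121 0.0618 0.1135] [0.479 0.02  0.091] [0.553 0.111 0.16 ] 272.3517017828201 195.3776337115073
21 46 [ 0.5574 -0.0513  0.1035] [ 0.551 -0.057  0.091] [ 0.567 -0.043  0.111] 318.2391304347826 218.82608695652175
33 1770 [ 0.685  -0.358   0.1228] [ 0.636 -0.45   0.09 ] [ 0.778 -0.28   0.17 ] 460.5672316384181 274.6327683615819
39 445 [ 0.4928 -0.239   0.1103] [ 0.456 -0.259  0.09 ] [ 0.536 -0.214  0.125] 349.6539325842697 285.7438202247191
41 18 [ 0.579  -0.3559  0.0924] [ 0.57  -0.363  0.09 ] [ 0.589 -0.349  0.097] 419.55555555555554 3
[... 1168 characters left out ...]
67774936
28 292 [0.6012 0.4113 0.0958] [0.595 0.402 0.09 ] [0.612 0.418 0.1  ] 12.215753424657533 429.47945205479454
30 316 [0.5532 0.4219 0.0957] [0.547 0.411 0.09 ] [0.562 0.429 0.1  ] 46.300632911392405 449.70569620253167
wrist 1.7352941176470589
1 8294 [0.5211 0.0695 0.1134] [0.479 0.025 0.097] [0.555 0.113 0.158] 130.59874608150471 132.10634193392815
2 44903 [0.7788 0.024  0.0952] [ 0.665 -0.054  0.09 ] [0.9   0.101 0.103] 485.1965124824622 192.61532637017572
75 3349 [ 0.7015 -0.101   0.0932] [ 0.653 -0.117  0.09 ] [ 0.753 -0.085  0.097] 377.1779635712153 339.1767691848313
88 769 [ 0.7944 -0.2249  0.0981] [ 0.782 -0.244  0.096] [ 0.805 -0.203  0.101] 473.69960988296486 463.5370611183355
```

View pics/scene0c.png

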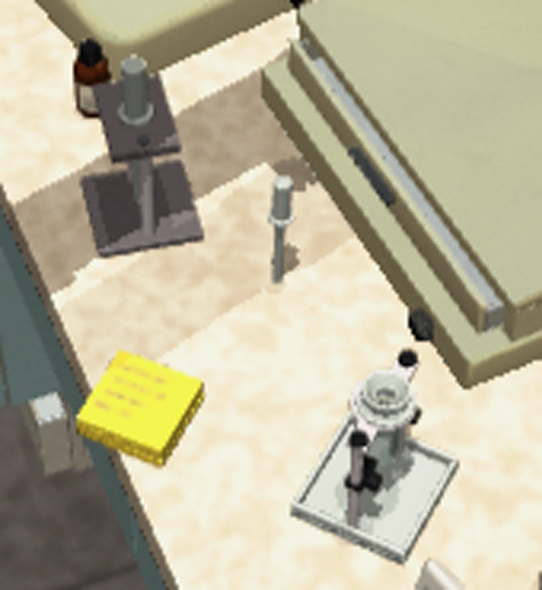

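View pics/side0c.png

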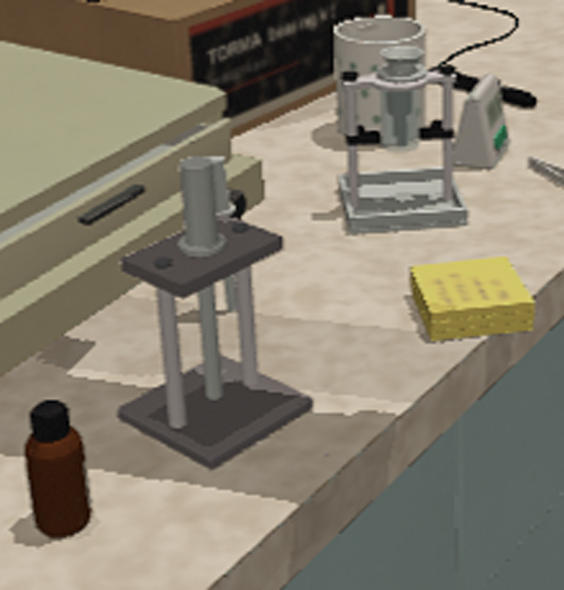

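Run:
```python
from h import *
def circfit(q):
    A=np.c_[q[:,:2],np.ones(len(q))];b=(q[:,:2]**2).sum(1);s=np.linalg.lstsq(A,b,rcond=None)[0];c=s[:2]/2;return c,np.sqrt(s[2]+c@c)
for n in ['wrist','scene','side']:
    f=dict(np.load('/tmp/%s.npz'%n));P=cloud(f);ok=f['range_z']>0
    x,y,z=P[...,0],P[...,1],P[...,2]
    reg=ok&(x>.46)&(x<.57)&(y>0)&(y<.13)
    top=reg&(z>.145)&(z<.165)
    q=P[top]; print(n,'handle top',len(q), q[:,2].max())
    t=q[q[:,2]>np.percentile(q[:,2],95)-.003]; print(' top mean',t.mean(0).round(4),cv2.minEnclosingCircle(t[:,:2].astype(np.float32)))
    h=reg&(z>.114)&(z<.148); q=P[h]; print(' handle side',len(q),circfit(q))
    pl=reg&(z>.1)&(z<.1085); q=P[pl]; print(' plate',len(q),np.median(q[:,2]),cv2.minAreaRect(q[:,:2].astype(np.float32)))
```

```text
wrist handle top 978 0.15777611232487163
 top mean [0.5177 0.0687 0.1555] ((0.5171858072280884, 0.06857534497976303), 0.00938890129327774)
 handle side 714 (array([0.5173031 , 0.06869801]), np.float64(0.008633685533495344))
 plate 6023 0.10557524825617358 ((0.5171471238136292, 0.06863455474376678), (0.07422971725463867, 0.051050376147031784), 66.46784210205078)
scene handle top 61 0.16037351859940924
 top mean [0.513  0.065  0.1578] ((0.5133145451545715, 0.06553730368614197), 0.008326227776706219)
 handle side 82 (array([0.50746163, 0.05844565]), np.float64(0.008920407575034532))
 plate 392 0.10563482137702777 ((0.5152579545974731, 0.06651605665683746), (0.07977326214313507, 0.05080792307853699), 66.66785430908203)
side handle top 143 0.15738100416692308
 top mean [0.5171 0.0715 0.1554] ((0.5174490809440613, 0.07026766985654831), 0.009129044599831104)
 handle side 301 (array([0.51739188, 0.07082688]), np.float64(0.007565180195640501))
 plate 880 0.10561034151208844 ((0.516837477684021, 0.0697481781244278), (0.07718969881534576, 0.05409764125943184), 65.85745239257812)
```

Emit:
step_arm([
  {"tx":-0.5,"ty":-0.3,"tz":0,"turn":0,"claw":1},
  {"tx":-0.75,"ty":-0.4,"tz":0,"turn":0,"claw":1},
  {"tx":-0.75,"ty":-0.4,"tz":0,"turn":0,"claw":1},
  {"tx":-0.75,"ty":-0.4,"tz":0,"turn":0,"claw":1},
  {"tx":-0.75,"ty":-0.4,"tz":0,"turn":0,"claw":1},
  {"tx":-0.75,"ty":-0.4,"tz":0,"turn":0,"claw":1},
  {"tx":-0.75,"ty":-0.4,"tz":0,"turn":0,"claw":1},
  {"tx":-0.7,"ty":-0.4,"tz":0,"turn":0,"claw":1},
  {"tx":0,"ty":0,"tz":0,"turn":0,"claw":1},
  {"tx":0,"ty":0,"tz":0,"turn":0,"claw":1},
])

```text
clock: 1.4
eef_pos: [0.4953, -0.2843, 0.2223]
tcp_rot: [-0.0, 0.707, 0.707, 0.0]
contact_force: [0.8, 0.4, -0.1]
opening: 1.002
```

Run:
```python
from h import *
s=sense();print(s['eef_pos'],s['tcp_rot'],s['joints'])
f=take('wrist'); save('wrist1',f['color'])
P=cloud(f);x,y,z=P[...,0],P[...,1],P[...,2]
reg=(f['range_z']>0)&(x>.43)&(x<.56)&(y>-.3)&(y<-.18)&(z>.1)&(z<.13)
v,u=np.nonzero(reg);print(u.min(),u.max(),v.min(),v.max())
```

```text
[ 0.49525633 -0.28433573  0.22234319] [-2.67191669e-04  7.07011339e-01  7.07202084e-01  3.27870065e-04] [ 0.36939401  0.15215505  0.1179893   1.65788968 -0.01916674  1.33294917
  0.4908245 ]
266 373 129 192
```

View pics/wrist1.png

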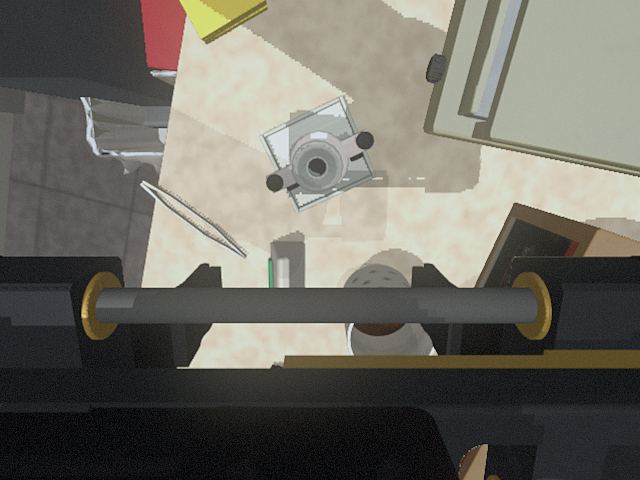

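Run:
```python
from h import *
f=dict(np.load('/tmp/wrist.npz'))
x0,y0,x1,y1=255,90,385,215
save('wrist1c',cv2.resize(f['color'][y0:y1,x0:x1],None,fx=4.6,fy=4.6,interpolation=cv2.INTER_CUBIC))
P=cloud(f);x,y,z=P[...,0],P[...,1],P[...,2]
reg=(f['range_z']>0)&(x>.42)&(x<.57)&(y>-.31)&(y<-.17)
for a,b in [(.119,.126),(.115,.119),(.108,.113),(.012,.018)]:
    q=P[reg&(z>a)&(z<b)]; print(a,len(q),q.mean(0), cv2.minEnclosingCircle(q[:,:2].astype(np.float32)),cv2.minAreaRect(q[:,:2].astype(np.float32)))
```

```text
0.119 845 [ 0.49606416 -0.23832623  0.12117478] ((0.4961619973182678, -0.23822970688343048), 0.015987392514944077) ((0.4960589110851288, -0.23814554512500763), (0.031115680932998657, 0.0310520026832819), 44.413509368896484)
0.115 451 [ 0.49617465 -0.23847047  0.11705528] ((0.4963610768318176, -0.23806160688400269), 0.012201149947941303) ((0.49606120586395264, -0.237819105386734), (0.02278769761323929, 0.02309323474764824), 39.57493591308594)
0.108 747 [ 0.49752318 -0.23351115  0.10915893] ((0.4977883994579315, -0.2347002625465393), 0.04215371608734131) ((0.49875757098197937, -0.23590122163295746), (0.08042746782302856, 0.03681661933660507), 42.2639274597168)
0.012 1101 [ 0.4969331  -0.23158344  0.01331098] ((0.4977421164512634, -0.23461179435253143), 0.05947844311594963) ((0.49751731753349304, -0.23465700447559357), (0.08778735995292664, 0.08386615663766861), 24.705839157104492)
```

View pics/wrist1c.png

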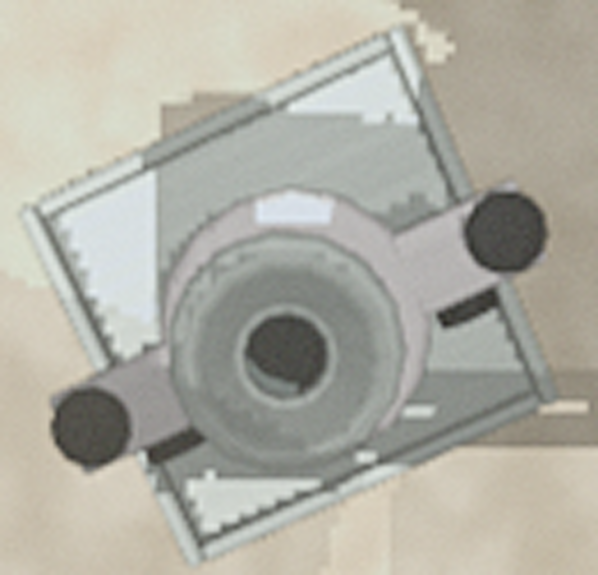

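Run:
```python
from h import *
f=dict(np.load('/tmp/wrist.npz'))
C=-f['R'].T@f['t']
for (u,v,z) in [(317.6,167,.115),(255+4.6**-1*285,90+350/4.6,.1225),(255+507/4.6,90+231/4.6,.11),(255+91/4.6,90+426/4.6,.11)]:
    d=f['R'].T@np.array([(u-f['cx'])/f['f'],(v-f['cy'])/f['f'],1]);print(C+d*(z-C[2])/d[2])
```

```text
[ 0.49653702 -0.23832828  0.115     ]
[ 0.49607449 -0.23719927  0.1225    ]
[ 0.53027351 -0.21994776  0.11      ]
[ 0.46539845 -0.24987125  0.11      ]
```

Emit:
step_arm([
  {"tx":0.75,"ty":0.05,"tz":0,"turn":0,"claw":1},
  {"tx":0.9,"ty":0.05,"tz":0,"turn":0,"claw":1},
  {"tx":0.9,"ty":0.05,"tz":0,"turn":0,"claw":1},
  {"tx":0.9,"ty":0.05,"tz":0,"turn":0,"claw":1},
  {"tx":0.9,"ty":0.05,"tz":0,"turn":0,"claw":1},
  {"tx":0.9,"ty":0.05,"tz":0,"turn":0,"claw":1},
  {"tx":0.9,"ty":0.05,"tz":0,"turn":0,"claw":1},
  {"tx":0.9,"ty":0.09,"tz":0,"turn":0,"claw":1},
  {"tx":0,"ty":0,"tz":0,"turn":0,"claw":1},
  {"tx":0,"ty":0,"tz":0,"turn":0,"claw":1},
])

```text
clock: 2.7
eef_pos: [0.5168, 0.068, 0.2224]
tcp_rot: [0.0, 0.706, 0.708, -0.0]
contact_force: [0.4, -0.4, -0.1]
opening: 0.999
```

Run:
```python
from h import *
s=sense();print(s['eef_pos'],s['tcp_rot'],s['contact_force'])
f=take('wrist'); save('wrist2',f['color']); print(proj(f,[.5172,.0686,.156]))
```

```text
[0.51683344 0.06797803 0.22243191] [ 1.28806962e-04  7.06444340e-01  7.07768528e-01 -2.97699379e-04] [ 0.43966351 -0.37479734 -0.11979077]
[316.31968936 244.24015977]
```

View pics/wrist2.png

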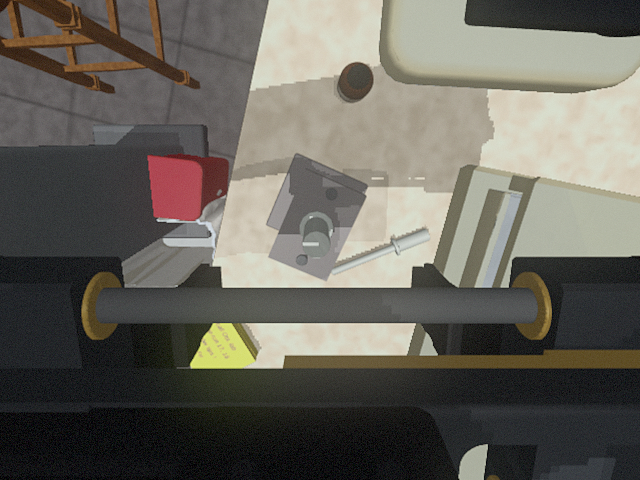

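Run:
```python
from h import *
f=dict(np.load('/tmp/wrist.npz'));P=cloud(f)
for u,v in [(336,270),(365,260),(395,246),(420,236),(316,240),(305,225)]: print(u,v,P[v,u])
g=take('scene');save('scene2',g['color'][160:345,230:400]); Q=cloud(g)
for v in range(214,250,4): print(v,Q[v,318])
x0,y0,x1,y1=260,140,440,290
save('wrist2c',cv2.resize(f['color'][y0:y1,x0:x1],None,fx=4,fy=4,interpolation=cv2.INTER_CUBIC))
```

```text
336 270 [0.53752291 0.00169863 0.01589677]
365 260 [0.56749043 0.01188172 0.01366184]
395 246 [0.59732499 0.02752173 0.01555633]
420 236 [0.62263752 0.0375905  0.01362321]
316 240 [0.51699437 0.0711915  0.1553469 ]
305 225 [0.50883359 0.0717083  0.11474106]
214 [0.61875093 0.02660253 0.01184082]
218 [ 6.17678732e-01  2.48845325e-02 -4.77334113e-04]
222 [0.60726755 0.01150384 0.00367134]
226 [0.60078239 0.00302911 0.0010126 ]
230 [ 0.59514371 -0.00438744 -0.00309797]
234 [ 0.58632463 -0.01576699 -0.00127306]
238 [ 0.57843351 -0.02598485 -0.0009779 ]
242 [ 5.70012208e-01 -3.68584435e-02  4.90504552e-04]
246 [ 0.56338534 -0.0454934  -0.00129079]
```

View pics/wrist2c.png

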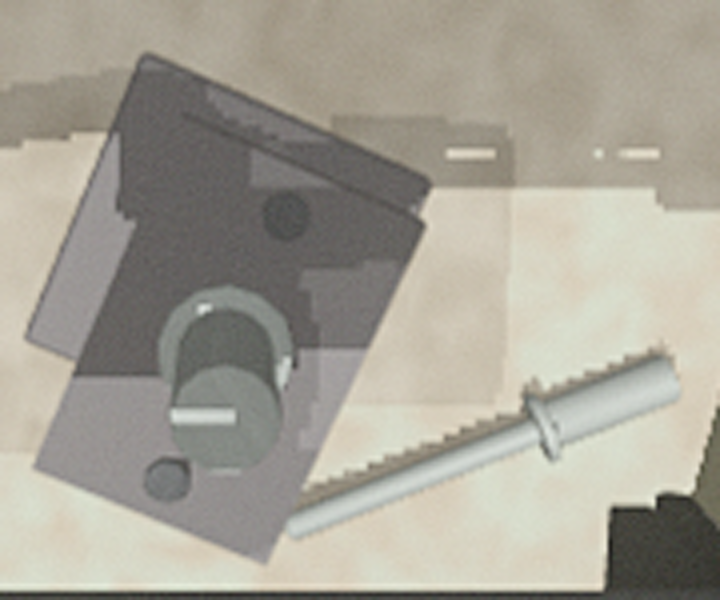

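Run:
```python
import cv2,numpy as np
a=cv2.imread('pics/scene0.png')[160:345,230:400];b=cv2.imread('pics/scene2.png')
cv2.imwrite('pics/cmp2.png',cv2.resize(np.hstack([a,b]),None,fx=2.3,fy=2.3,interpolation=cv2.INTER_CUBIC))
```

```text
(no output)
```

View pics/cmp2.png

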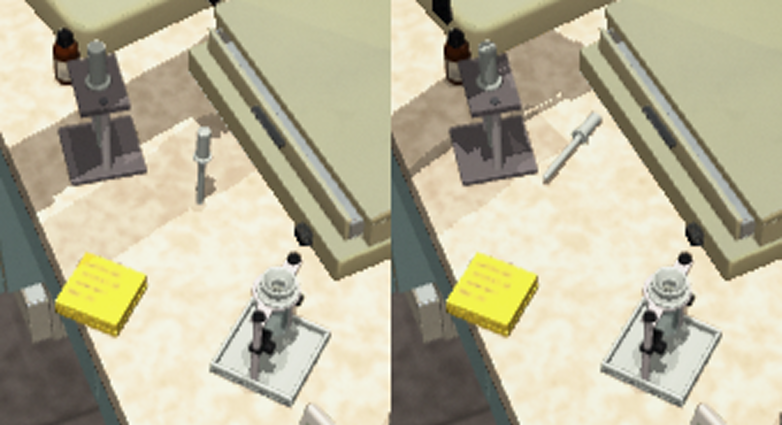

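Emit:
step_arm([
  {"tx":0.01,"ty":0.01,"tz":0.5,"turn":0,"claw":1},
  {"tx":0,"ty":0,"tz":0.6,"turn":0,"claw":1},
  {"tx":0,"ty":0,"tz":0.6,"turn":0,"claw":1},
  {"tx":0,"ty":0,"tz":0.38,"turn":0,"claw":1},
  {"tx":0,"ty":0,"tz":0,"turn":0,"claw":1},
  {"tx":0,"ty":0,"tz":0,"turn":0,"claw":0.3},
  {"tx":0,"ty":0,"tz":0,"turn":0,"claw":-0.2},
  {"tx":0,"ty":0,"tz":0,"turn":0,"claw":-0.3},
  {"tx":0,"ty":0,"tz":0,"turn":0,"claw":-0.4},
  {"tx":0,"ty":0,"tz":0,"turn":0,"claw":-0.4},
], squeeze=15)

```text
clock: 4.05
eef_pos: [0.5176, 0.068, 0.1187]
tcp_rot: [0.0, 0.707, 0.707, 0.0]
contact_force: [0.7, 0.5, 0.6]
opening: 0.514
```

Emit:
step_arm([
  {"tx":0,"ty":0,"tz":0,"turn":0,"claw":-0.6},
  {"tx":0,"ty":0,"tz":0,"turn":0,"claw":-1},
  {"tx":0,"ty":0,"tz":0,"turn":0,"claw":-1},
  {"tx":0,"ty":0,"tz":0,"turn":0,"claw":-1},
], squeeze=20)

```text
clock: 4.55
eef_pos: [0.5174, 0.068, 0.1185]
tcp_rot: [-0.0, 0.707, 0.707, -0.0]
contact_force: [-0.1, -0.5, 0.4]
opening: 0.197
```

Emit:
step_arm([
  {"tx":0,"ty":0,"tz":0,"turn":0,"claw":-1},
  {"tx":0,"ty":0,"tz":0,"turn":0,"claw":-1},
  {"tx":0,"ty":0,"tz":-0.1,"turn":0,"claw":-1},
  {"tx":0,"ty":0,"tz":-0.2,"turn":0,"claw":-1},
  {"tx":0,"ty":0,"tz":-0.2,"turn":0,"claw":-1},
  {"tx":0,"ty":0,"tz":0,"turn":0,"claw":-1},
], squeeze=50)

```text
clock: 5.3
eef_pos: [0.5185, 0.0681, 0.145]
tcp_rot: [0.001, 0.707, 0.707, 0.001]
contact_force: [0.5, 0.0, -0.6]
opening: 0.188
```

Run:
```python
from h import *
s=sense();print(s['eef_pos'],s['contact_force'],s['wrist_torque'],s['opening'])
```

```text
[0.51848808 0.06809008 0.14503809] [ 0.49675644  0.03246821 -0.60934264] [ 0.00392069  0.00555835 -0.03150965] 0.18788170475662822
```

Emit:
step_arm([
  {"tx":0,"ty":0,"tz":-0.4,"turn":0,"claw":-1},
  {"tx":0,"ty":0,"tz":-0.6,"turn":0,"claw":-1},
  {"tx":0,"ty":0,"tz":-0.6,"turn":0,"claw":-1},
  {"tx":0,"ty":0,"tz":-0.6,"turn":0,"claw":-1},
  {"tx":0,"ty":0,"tz":-0.4,"turn":0,"claw":-1},
  {"tx":0,"ty":0,"tz":0,"turn":0,"claw":-1},
  {"tx":0,"ty":0,"tz":0,"turn":0,"claw":-1},
])

```text
clock: 6.18
eef_pos: [0.517, 0.0679, 0.2724]
tcp_rot: [-0.0, 0.707, 0.707, -0.001]
contact_force: [0.1, -1.0, -0.9]
opening: 0.188
```

Run:
```python
from h import *
s=sense();print(s['eef_pos'],s['contact_force'],s['wrist_torque'],s['opening'])
out=[]
for n in ['scene','side']:
    f=take(n); p=proj(f,s['eef_pos']-[0,0,.05]);print(p)
    x,y=p.astype(int); w=60
    out.append(cv2.resize(f['color'][y-w:y+w,x-w:x+w],(390,390),interpolation=cv2.INTER_CUBIC))
save('held3',np.hstack(out))
```

```text
[0.5169751  0.06785224 0.27239117] [ 0.12788809 -1.03984965 -0.93841014] [0.02165689 0.00212204 0.0300393 ] 0.18773877565427471
[270.57936966 157.37864193]
[252.62706522 185.31302841]
```

View pics/held3.png

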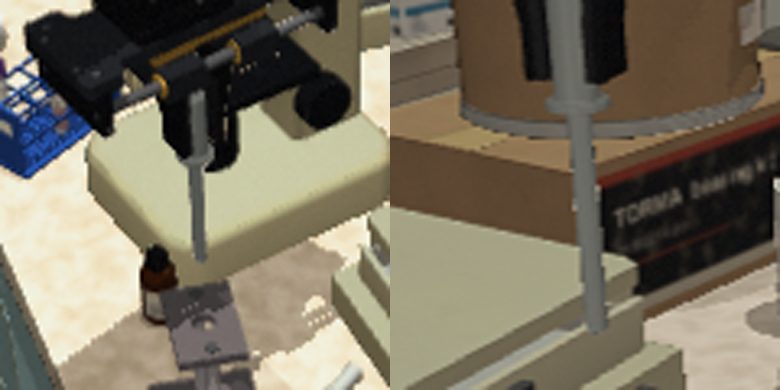

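```bash
cat >> h.py <<'E'
def ray(f,p):
    d=f['R'].T@np.array([(p[0]-f['cx'])/f['f'],(p[1]-f['cy'])/f['f'],1]);return -f['R'].T@f['t'],d/np.linalg.norm(d)
def tri(rs):
    A=sum(np.eye(3)-np.outer(d,d) for c,d in rs);b=sum((np.eye(3)-np.outer(d,d))@c for c,d in rs);X=np.linalg.solve(A,b)
    return X,[np.linalg.norm((np.eye(3)-np.outer(d,d))@(X-c)) for c,d in rs]
E
python3 - <<'E'
from h import *
a=dict(np.load('/tmp/scene.npz'));b=dict(np.load('/tmp/side.npz'))
print('tip',tri([ray(a,(272.2,177)),ray(b,(255.7,226.5))]))
print('col',tri([ray(a,(270,145.6)),ray(b,(249.8,155.8))]))
for z in (.165,.26): print(proj(a,[.517,.068,z]),proj(b,[.517,.068,z]))
for f,n in((a,'scene'),(b,'side')):
    P=cloud(f);m=(abs(P[...,0]-.517)<.03)&(abs(P[...,1]-.068)<.03)&(f['range_z']>0)
    for z0 in np.arange(.16,.32,.015):
        q=P[m&(abs(P[...,2]-z0)<.0075)]
        if len(q): print(n,round(z0,3),len(q),np.median(q,0).round(4))
E
```

```text
tip (array([0.51786116, 0.06707282, 0.16402021]), [np.float64(3.002693386399767e-05), np.float64(3.002693386391868e-05)])
col (array([0.51694349, 0.06546626, 0.25983871]), [np.float64(0.0020886636288379146), np.float64(0.0020886636288379753)])
[271.63452174 176.59993691] [255.95634172 226.14065862]
[269.79947734 144.01449774] [250.2173175  157.17043607]
scene 0.16 2 [0.5148 0.0672 0.1656]
scene 0.175 24 [0.5131 0.0647 0.1757]
scene 0.19 22 [0.5147 0.0657 0.188 ]
scene 0.205 22 [0.5123 0.0647 0.2071]
scene 0.22 25 [0.514  0.0651 0.2226]
scene 0.235 28 [0.5136 0.0655 0.2372]
scene 0.25 16 [0.5145 0.0653 0.249 ]
scene 0.265 52 [0.515  0.0608 0.2649]
scene 0.28 110 [0.5132 0.0601 0.2807]
scene 0.295 102 [0.5138 0.0584 0.296 ]
scene 0.31 118 [0.5152 0.059  0.3093]
side 0.16 7 [0.5154 0.0731 0.1661]
side 0.175 80 [0.5161 0.0725 0.1745]
side 0.19 78 [0.516  0.0725 0.1899]
side 0.205 85 [0.516  0.0728 0.2049]
side 0.22 85 [0.5156 0.0727 0.2205]
side 0.235 85 [0.5161 0.0726 0.2351]
side 0.25 85 [0.5162 0.0727 0.2502]
side 0.265 196 [0.5143 0.0769 0.2641]
side 0.28 373 [0.5136 0.077  0.2801]
side 0.295 397 [0.5145 0.0771 0.2952]
side 0.31 448 [0.516  0.0772 0.3097]
```

Emit:
step_arm([
  {"tx":-0.4,"ty":-0.05,"tz":0,"turn":0,"claw":-1},
  {"tx":-0.8,"ty":-0.05,"tz":0,"turn":0,"claw":-1},
  {"tx":-0.8,"ty":-0.05,"tz":0,"turn":0,"claw":-1},
  {"tx":-0.8,"ty":-0.05,"tz":0,"turn":0,"claw":-1},
  {"tx":-0.8,"ty":-0.05,"tz":0,"turn":0,"claw":-1},
  {"tx":-0.8,"ty":-0.05,"tz":0,"turn":0,"claw":-1},
  {"tx":-0.8,"ty":-0.05,"tz":0,"turn":0,"claw":-1},
  {"tx":-0.6,"ty":-0.05,"tz":0,"turn":0,"claw":-1},
  {"tx":-0.33,"ty":-0.01,"tz":0,"turn":0,"claw":-1},
  {"tx":0,"ty":0,"tz":0,"turn":0,"claw":-1},
])

```text
clock: 7.52
eef_pos: [0.4966, -0.2391, 0.2728]
tcp_rot: [-0.001, 0.708, 0.707, -0.0]
contact_force: [-0.1, 0.8, -0.2]
opening: 0.19
```

Emit:
step_arm([
  {"tx":0,"ty":0,"tz":0.3,"turn":0,"claw":-1},
  {"tx":0,"ty":0,"tz":0.2,"turn":0,"claw":-1},
  {"tx":0,"ty":0,"tz":0,"turn":0,"claw":-1},
  {"tx":0,"ty":0,"tz":0,"turn":0,"claw":-1},
])

```text
clock: 8.02
eef_pos: [0.4972, -0.2382, 0.2487]
tcp_rot: [0.0, 0.707, 0.707, 0.0]
contact_force: [0.2, -0.1, -1.3]
opening: 0.182
```

Run:
```python
from h import *
s=sense();print(s['eef_pos'],s['tcp_rot'],s['contact_force'],s['wrist_torque'],s['opening'])
out=[]
for n in ['scene','side']:
    f=take(n); p=proj(f,[.496,-.238,.125]);print(p,proj(f,s['eef_pos']-[0,0,.1075]),proj(f,[.4963,-.2382,.1225]))
    x,y=p.astype(int); w=45
    print(x-w,y-w)
    out.append(cv2.resize(f['color'][y-w:y+w,x-w:x+w],(390,390),interpolation=cv2.INTER_CUBIC))
save('ins4',np.hstack(out))
save('w4',take('wrist')['color'])
```

```text
[ 0.49719117 -0.23815352  0.24869351] [1.02606235e-04 7.06881151e-01 7.07332327e-01 8.24045836e-05] [ 0.22521887 -0.09713567 -1.32774437] [ 0.01328571 -0.00892285 -0.00969545] 0.18186947002287873
[350.99117166 280.26105456] [351.96461986 275.16749729] [351.09877967 280.9940944 ]
305 235
[336.60509881 188.40398945] [335.85064869 179.99071808] [336.50731264 189.64078851]
291 143
```

View pics/ins4.png

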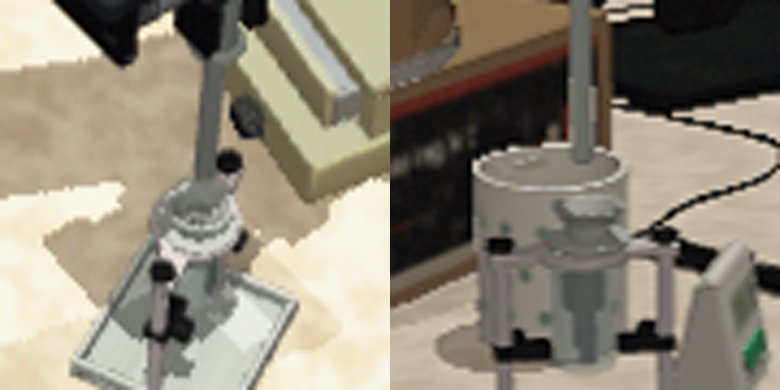

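View pics/w4.png

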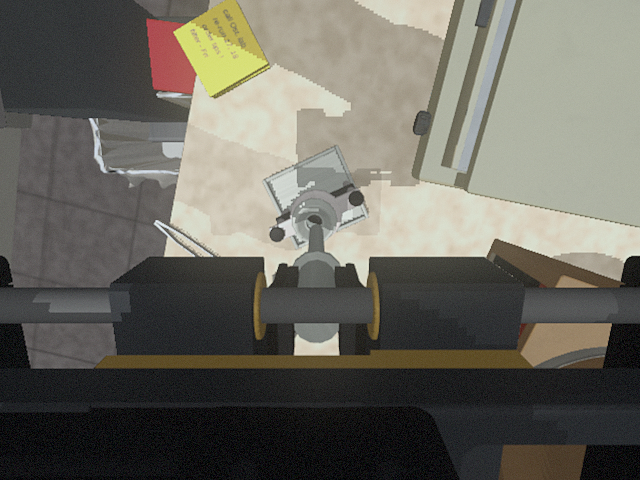

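Run:
```python
from h import *
f=dict(np.load('/tmp/wrist.npz'))
x0,y0,x1,y1=275,180,355,260
save('w4c',cv2.resize(f['color'][y0:y1,x0:x1],None,fx=7,fy=7,interpolation=cv2.INTER_CUBIC))
for X in ([.4963,-.2382,.1225],[.4963,-.2382,.141],[.4972,-.2382,.141]): print((proj(f,X)-[x0,y0])*7, proj(f,X))
P=cloud(f);x,y,z=P[...,0],P[...,1],P[...,2]
reg=(f['range_z']>0)&(x>.42)&(x<.57)&(y>-.31)&(y<-.17)
q=P[reg&(z>.119)&(z<.126)];print(q.mean(0),cv2.minEnclosingCircle(q[:,:2].astype(np.float32)))
q=P[reg&(z>.01)&(z<.018)];print(cv2.minAreaRect(q[:,:2].astype(np.float32)))
q=P[reg&(z>.138)&(z<.17)];print(len(q),q.mean(0),q.min(0),q.max(0))
```

```text
[276.02460154 308.09307085] [314.43208593 224.01329584]
[275.20586844 346.22221919] [314.31512406 229.46031703]
[283.73903222 346.21892846] [315.53414746 229.45984692]
[ 0.49558945 -0.23643947  0.12126777] ((0.4959597885608673, -0.2380772829055786), 0.015899891033768654)
((0.49754807353019714, -0.23467831313610077), (0.08790845423936844, 0.08406785130500793), 24.813831329345703)
117 [ 0.49773192 -0.23399271  0.15743977] [ 0.49279933 -0.23729812  0.14396057] [ 0.5026125  -0.23265182  0.16968808]
```

View pics/w4c.png

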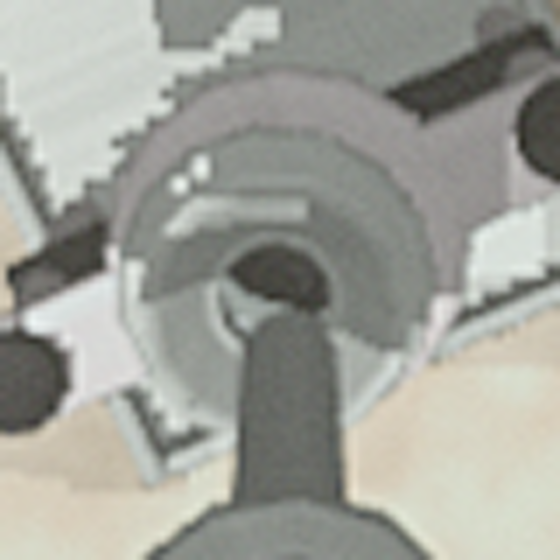

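Emit:
step_arm([
  {"tx":0,"ty":-0.03,"tz":0,"turn":0,"claw":-1},
  {"tx":0,"ty":0,"tz":0.1,"turn":0,"claw":-1},
  {"tx":0,"ty":0,"tz":0.1,"turn":0,"claw":-1},
  {"tx":0,"ty":0,"tz":0.1,"turn":0,"claw":-1},
  {"tx":0,"ty":0,"tz":0.1,"turn":0,"claw":-1},
  {"tx":0,"ty":0,"tz":0,"turn":0,"claw":-1},
  {"tx":0,"ty":0,"tz":0,"turn":0,"claw":-1},
])

```text
clock: 9.05
eef_pos: [0.4956, -0.2386, 0.2287]
tcp_rot: [0.0, 0.707, 0.707, 0.0]
contact_force: [0.3, 0.2, -0.7]
opening: 0.188
```

Run:
```python
from h import *
s=sense();print(s['eef_pos'],s['tcp_rot'],s['contact_force'],s['wrist_torque'],s['opening'])
f=take('wrist')
x0,y0,x1,y1=275,180,355,270
save('w5c',cv2.resize(f['color'][y0:y1,x0:x1],None,fx=6,fy=6,interpolation=cv2.INTER_CUBIC))
P=cloud(f);x,y,z=P[...,0],P[...,1],P[...,2]
reg=(f['range_z']>0)&(x>.42)&(x<.57)&(y>-.31)&(y<-.17)
q=P[reg&(z>.119)&(z<.126)];print(q.mean(0),cv2.minEnclosingCircle(q[:,:2].astype(np.float32)))
q=P[reg&(z>.128)&(z<.17)];print(len(q),q.mean(0),q.min(0),q.max(0))
```

```text
[ 0.49561716 -0.23859782  0.22868961] [1.49002351e-04 7.07110963e-01 7.07102582e-01 5.31670702e-05] [ 0.34882895  0.21562809 -0.68320696] [-0.04713761 -0.04656259  0.00940194] 0.18812440870680708
[ 0.4960007  -0.23620123  0.12137514] ((0.4959680140018463, -0.23818299174308777), 0.015959149226546288)
221 [ 0.49600695 -0.23403778  0.15076736] [ 0.49105796 -0.23744955  0.12857169] [ 0.50088248 -0.2327698   0.1698351 ]
```

View pics/w5c.png

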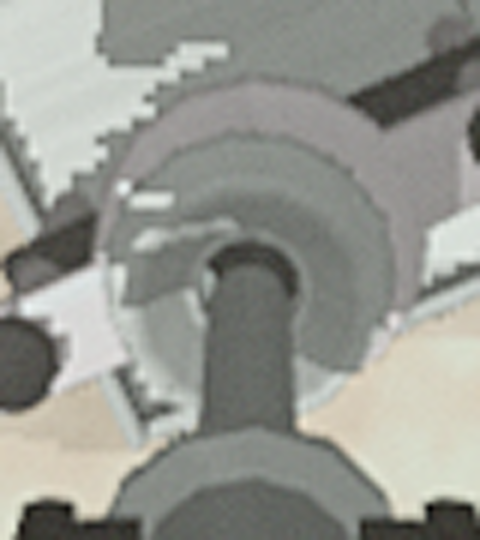

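Emit:
step_arm([
  {"tx":0,"ty":0,"tz":0.08,"turn":0,"claw":-1},
  {"tx":0,"ty":0,"tz":0.08,"turn":0,"claw":-1},
  {"tx":0,"ty":0,"tz":0.06,"turn":0,"claw":-1},
  {"tx":0,"ty":0,"tz":0,"turn":0,"claw":-1},
])

```text
clock: 9.6
eef_pos: [0.4953, -0.2384, 0.2172]
tcp_rot: [-0.0, 0.707, 0.707, -0.0]
contact_force: [-0.4, -0.1, -1.7]
opening: 0.186
```

Run:
```python
from h import *
s=sense();print(s['eef_pos'],s['tcp_rot'],s['contact_force'],s['wrist_torque'],s['opening'])
```

```text
[ 0.49533336 -0.23843714  0.21717356] [-2.70207120e-04  7.07097323e-01  7.07116177e-01 -1.23117268e-04] [-0.44918475 -0.09116667 -1.69079311] [ 0.05404481  0.02024272 -0.00238993] 0.18639399786177185
```

Emit:
step_arm([
  {"tx":0,"ty":0,"tz":0.06,"turn":0,"claw":-1},
  {"tx":0,"ty":0,"tz":0.06,"turn":0,"claw":-1},
  {"tx":0,"ty":0,"tz":0.06,"turn":0,"claw":-1},
  {"tx":0,"ty":0,"tz":0.06,"turn":0,"claw":-1},
  {"tx":0,"ty":0,"tz":0,"turn":0,"claw":-1},
])

```text
clock: 10.22
eef_pos: [0.4954, -0.2385, 0.2053]
tcp_rot: [-0.0, 0.707, 0.707, -0.0]
contact_force: [1.6, 0.4, -0.6]
opening: 0.186
```

Emit:
step_arm([
  {"tx":0,"ty":0,"tz":0.06,"turn":0,"claw":-1},
  {"tx":0,"ty":0,"tz":0.06,"turn":0,"claw":-1},
  {"tx":0,"ty":0,"tz":0.06,"turn":0,"claw":-1},
])

```text
clock: 10.6
eef_pos: [0.4958, -0.2388, 0.1973]
tcp_rot: [0.001, 0.707, 0.707, 0.0]
contact_force: [-0.7, 0.1, 4.3]
opening: 0.187
```

Emit:
step_arm([
  {"tx":0,"ty":0,"tz":0.06,"turn":0,"claw":-1},
  {"tx":0,"ty":0,"tz":0.06,"turn":0,"claw":-1},
  {"tx":0,"ty":0,"tz":0.06,"turn":0,"claw":-1},
])

```text
clock: 10.98
eef_pos: [0.4955, -0.2388, 0.1878]
tcp_rot: [0.0, 0.707, 0.707, -0.0]
contact_force: [-1.1, 1.1, 5.6]
opening: 0.184
```

Emit:
step_arm([
  {"tx":0,"ty":0,"tz":0.06,"turn":0,"claw":-1},
  {"tx":0,"ty":0,"tz":0.06,"turn":0,"claw":-1},
  {"tx":0,"ty":0,"tz":0.06,"turn":0,"claw":-1},
])

```text
clock: 11.35
eef_pos: [0.4949, -0.2392, 0.1787]
tcp_rot: [-0.0, 0.707, 0.707, -0.001]
contact_force: [-2.6, -0.3, 7.3]
opening: 0.191
```

Run:
```python
from h import *
s=sense();print(s['eef_pos'],s['tcp_rot'],s['contact_force'],s['wrist_torque'],s['opening'])
f=take('side');save('side6',cv2.resize(f['color'][110:280,280:400],None,fx=3.5,fy=3.5,interpolation=cv2.INTER_CUBIC))
```

```text
[ 0.49487315 -0.23915714  0.17873409] [-9.21289731e-05  7.07243372e-01  7.06969874e-01 -6.33615814e-04] [-2.55749237 -0.33161248  7.25229656] [-0.13543491  0.97860166  0.0042727 ] 0.19059895615257896
```

View pics/side6.png

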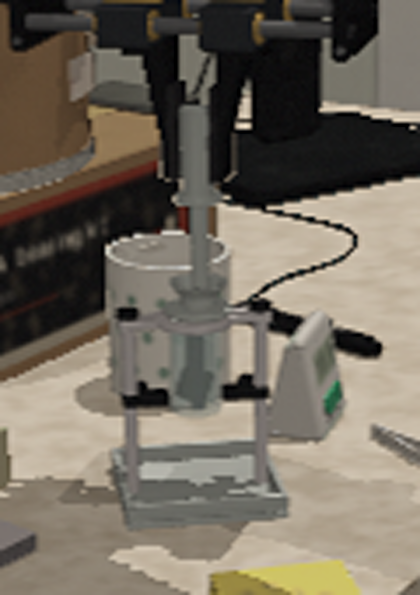

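Emit:
step_arm([
  {"tx":0,"ty":-0.015,"tz":0,"turn":0,"claw":-1},
  {"tx":0,"ty":0,"tz":0,"turn":0,"claw":-1},
])

```text
clock: 11.65
eef_pos: [0.4945, -0.2389, 0.1784]
tcp_rot: [0.0, 0.707, 0.707, -0.0]
contact_force: [-1.3, -0.6, 3.3]
opening: 0.188
```

Run:
```python
from h import *
s=sense();print(s['eef_pos'],s['tcp_rot'],s['contact_force'],s['wrist_torque'],s['opening'])
```

```text
[ 0.4945021  -0.23888368  0.17839436] [ 4.57389512e-05  7.07187665e-01  7.07025830e-01 -2.83037646e-04] [-1.27449308 -0.583721    3.32921571] [-0.35582969  0.40142169  0.03829763] 0.18825892007368797
```

Emit:
step_arm([
  {"tx":-0.01,"ty":-0.01,"tz":0.06,"turn":0,"claw":-1},
  {"tx":0,"ty":0,"tz":0.06,"turn":0,"claw":-1},
  {"tx":0,"ty":0,"tz":0.06,"turn":0,"claw":-1},
])

```text
clock: 12.02
eef_pos: [0.4948, -0.2392, 0.1709]
tcp_rot: [0.001, 0.707, 0.707, 0.0]
contact_force: [-1.7, 0.5, 10.5]
opening: 0.183
```

Run:
```python
from h import *
s=sense();print(s['eef_pos'],s['contact_force'],s['wrist_torque'],s['opening'])
```

```text
[ 0.49476397 -0.23920111  0.17089661] [-1.66196109  0.46473743 10.51403723] [-0.01146228  0.94250355  0.02724618] 0.18348666032638414
```

Emit:
step_arm([
  {"tx":0,"ty":0,"tz":0.06,"turn":0,"claw":-1},
  {"tx":0,"ty":-0.01,"tz":0.06,"turn":0,"claw":-1},
  {"tx":0,"ty":0,"tz":0.06,"turn":0,"claw":-1},
])

```text
clock: 12.4
eef_pos: [0.494, -0.2386, 0.1598]
tcp_rot: [-0.0, 0.707, 0.707, 0.0]
contact_force: [1.1, -0.2, -0.4]
opening: 0.186
```

Run:
```python
from h import *
s=sense();print(s['eef_pos'],s['contact_force'],s['wrist_torque'],s['opening'])
f=take('side');save('side7',cv2.resize(f['color'][110:280,280:400],None,fx=3.5,fy=3.5,interpolation=cv2.INTER_CUBIC))
```

```text
[ 0.49398611 -0.23857993  0.15977903] [ 1.09563365 -0.19779052 -0.38541433] [-0.1208359  -0.28941696  0.00755493] 0.18618061067641786
```

View pics/side7.png

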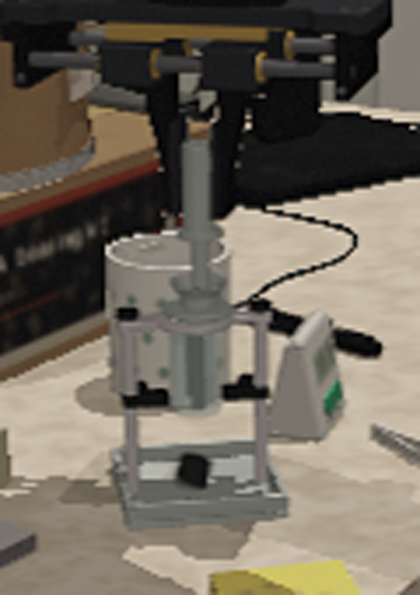

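Emit:
step_arm([
  {"tx":0,"ty":0.02,"tz":-0.06,"turn":0,"claw":-1},
  {"tx":0,"ty":0.01,"tz":-0.1,"turn":0,"claw":-1},
  {"tx":0,"ty":0,"tz":-0.15,"turn":0,"claw":-1},
  {"tx":0,"ty":0,"tz":-0.15,"turn":0,"claw":-1},
])

```text
clock: 12.95
eef_pos: [0.4953, -0.2391, 0.1843]
tcp_rot: [0.0, 0.707, 0.707, 0.0]
contact_force: [0.7, 0.1, -1.6]
opening: 0.186
```

Run:
```python
from h import *
s=sense();print(s['eef_pos'],s['contact_force'],s['wrist_torque'],s['opening'])
f=take('side');save('side8',cv2.resize(f['color'][110:280,280:400],None,fx=3.5,fy=3.5,interpolation=cv2.INTER_CUBIC))
```

```text
[ 0.49531325 -0.23906095  0.18429245] [ 0.70212121  0.08102528 -1.61372422] [-0.04578573  0.03203329  0.01000226] 0.18638903756576483
```

View pics/side8.png

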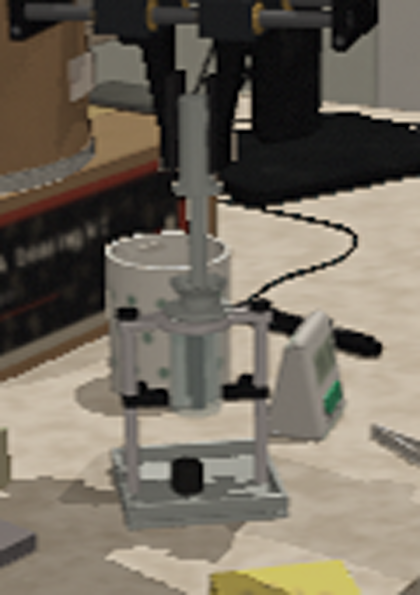

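The plug stands in the tray (around pixel (333,246) of the side view) and the tube is empty. I'm withdrawing the rod.

Emit:
step_arm([
  {"tx":0,"ty":0,"tz":-0.2,"turn":0,"claw":-1},
  {"tx":0,"ty":0,"tz":-0.25,"turn":0,"claw":-1},
  {"tx":0,"ty":0,"tz":-0.3,"turn":0,"claw":-1},
  {"tx":0,"ty":0,"tz":-0.4,"turn":0,"claw":-1},
  {"tx":0,"ty":0,"tz":-0.4,"turn":0,"claw":-1},
  {"tx":0,"ty":0,"tz":-0.3,"turn":0,"claw":-1},
  {"tx":0,"ty":0,"tz":0,"turn":0,"claw":-1},
  {"tx":0,"ty":0,"tz":0,"turn":0,"claw":-1},
])

```text
clock: 14.0
eef_pos: [0.495, -0.2389, 0.2754]
tcp_rot: [-0.0, 0.707, 0.707, -0.0]
contact_force: [0.1, 0.5, -1.4]
opening: 0.185
```

Run:
```python
from h import *
s=sense();print(s['eef_pos'],s['contact_force'],s['wrist_torque'],s['opening'])
for n in ['side','scene']:
    f=take(n);P=cloud(f);e=s['eef_pos'];m=(abs(P[...,0]-e[0])<.03)&(abs(P[...,1]-e[1])<.03)&(f['range_z']>0)
    for z0 in np.arange(e[2]-.115,e[2]+.01,.01):
        q=P[m&(abs(P[...,2]-z0)<.005)]
        if len(q): print(n,round(z0,3),len(q),np.median(q,0).round(4),q[:,2].min().round(4))
```

```text
[ 0.4949623  -0.23887523  0.27544145] [ 0.11507735  0.50384234 -1.4226875 ] [-0.06028235  0.02160414 -0.04647337] 0.18501132892132593
side 0.17 18 [ 0.4946 -0.2339  0.1717] 0.1681
side 0.18 30 [ 0.4957 -0.2345  0.1804] 0.1755
side 0.19 34 [ 0.4953 -0.2338  0.1903] 0.1856
side 0.2 31 [ 0.4945 -0.233   0.2007] 0.1958
side 0.21 31 [ 0.4949 -0.2343  0.21  ] 0.2055
side 0.22 29 [ 0.4956 -0.2332  0.22  ] 0.2155
side 0.23 29 [ 0.4951 -0.2334  0.2298] 0.2255
side 0.24 26 [ 0.4952 -0.2339  0.24  ] 0.2357
side 0.25 29 [ 0.4954 -0.2345  0.2497] 0.2455
side 0.26 40 [ 0.4947 -0.2302  0.2631] 0.256
side 0.27 72 [ 0.4934 -0.2306  0.2693] 0.2656
side 0.28 128 [ 0.4945 -0.2297  0.2805] 0.2757
scene 0.17 8 [ 0.4933 -0.2398  0.1721] 0.1673
scene 0.18 15 [ 0.4917 -0.2411  0.1809] 0.1758
scene 0.19 17 [ 0.4907 -0.2418  0.192 ] 0.1866
scene 0.2 19 [ 0.492  -0.2409  0.2007] 0.1957
scene 0.21 15 [ 0.4917 -0.2406  0.2122] 0.2076
scene 0.22 14 [ 0.4898 -0.2401  0.2215] 0.2158
scene 0.23 22 [ 0.4917 -0.2413  0.229 ] 0.2257
scene 0.24 15 [ 0.4922 -0.2424  0.2412] 0.2359
scene 0.25 14 [ 0.4901 -0.2413  0.2498] 0.2466
scene 0.26 22 [ 0.4895 -0.2474  0.2647] 0.261
scene 0.27 34 [ 0.4927 -0.247   0.2679] 0.2655
scene 0.28 76 [ 0.49   -0.2467  0.2803] 0.2756
```

Emit:
step_arm([
  {"tx":0.4,"ty":0.05,"tz":0,"turn":0,"claw":-1},
  {"tx":0.8,"ty":0.05,"tz":0,"turn":0,"claw":-1},
  {"tx":0.8,"ty":0.05,"tz":0,"turn":0,"claw":-1},
  {"tx":0.8,"ty":0.05,"tz":0,"turn":0,"claw":-1},
  {"tx":0.8,"ty":0.05,"tz":0,"turn":0,"claw":-1},
  {"tx":0.8,"ty":0.05,"tz":0,"turn":0,"claw":-1},
  {"tx":0.8,"ty":0.05,"tz":0,"turn":0,"claw":-1},
  {"tx":0.6,"ty":0.05,"tz":0,"turn":0,"claw":-1},
  {"tx":0.34,"ty":0.04,"tz":0,"turn":0,"claw":-1},
  {"tx":0,"ty":0,"tz":0,"turn":0,"claw":-1},
])

```text
clock: 15.35
eef_pos: [0.5171, 0.0687, 0.2756]
tcp_rot: [-0.0, 0.706, 0.708, -0.0]
contact_force: [-0.3, 0.0, -0.3]
opening: 0.185
```

Emit:
step_arm([
  {"tx":0,"ty":0,"tz":0.3,"turn":0,"claw":-1},
  {"tx":0,"ty":0,"tz":0.4,"turn":0,"claw":-1},
  {"tx":0,"ty":0,"tz":0.1,"turn":0,"claw":-1},
  {"tx":0,"ty":0,"tz":0,"turn":0,"claw":-1},
  {"tx":0,"ty":0,"tz":0,"turn":0,"claw":-1},
])

```text
clock: 15.98
eef_pos: [0.5177, 0.0676, 0.2367]
tcp_rot: [0.0, 0.707, 0.707, 0.0]
contact_force: [0.5, -0.3, -1.3]
opening: 0.185
```

Run:
```python
from h import *
s=sense();print(s['eef_pos'],s['contact_force'],s['wrist_torque'],s['opening'])
f=take('wrist');save('w9',cv2.resize(f['color'][150:270,250:400],None,fx=4.5,fy=4.5,interpolation=cv2.INTER_CUBIC))
P=cloud(f);x,y,z=P[...,0],P[...,1],P[...,2]
reg=(f['range_z']>0)&(x>.46)&(x<.57)&(y>0)&(y<.13)
q=P[reg&(z>.102)&(z<.109)];print('plate',cv2.minAreaRect(q[:,:2].astype(np.float32)))
q=P[reg&(z>.13)&(z<.17)];print(len(q),q.mean(0),q.min(0),q.max(0))
print(proj(f,[.5172,.0686,.106]))
```

```text
[0.51770902 0.06764797 0.23673195] [ 0.52923975 -0.2725797  -1.32670464] [ 0.01174405 -0.01499173 -0.01291844] 0.18529457485788137
plate ((0.51704341173172, 0.06850071251392365), (0.07449139654636383, 0.0501161590218544), 66.35538482666016)
188 [0.51813541 0.07216126 0.15200178] [0.51320445 0.06859552 0.13098861] [0.52305463 0.07372687 0.16994032]
[315.05705702 222.15137883]
```

View pics/w9.png

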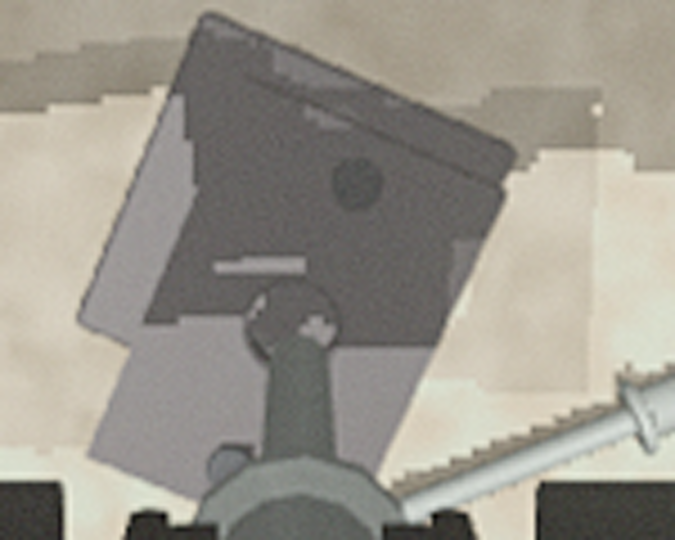

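Emit:
step_arm([
  {"tx":0,"ty":-0.02,"tz":0,"turn":0,"claw":-1},
  {"tx":0,"ty":0,"tz":0.2,"turn":0,"claw":-1},
  {"tx":0,"ty":0,"tz":0.15,"turn":0,"claw":-1},
  {"tx":0,"ty":0,"tz":0.15,"turn":0,"claw":-1},
  {"tx":0,"ty":0,"tz":0.15,"turn":0,"claw":-1},
  {"tx":0,"ty":0,"tz":0,"turn":0,"claw":-1},
])

```text
clock: 16.77
eef_pos: [0.5158, 0.0679, 0.2027]
tcp_rot: [-0.0, 0.707, 0.707, -0.001]
contact_force: [0.3, 0.6, -0.7]
opening: 0.187
```

Emit:
step_arm([
  {"tx":0,"ty":0,"tz":0.25,"turn":0,"claw":-1},
  {"tx":0,"ty":0,"tz":0.35,"turn":0,"claw":-1},
  {"tx":0,"ty":0,"tz":0.35,"turn":0,"claw":-1},
  {"tx":0,"ty":0,"tz":0.35,"turn":0,"claw":-1},
  {"tx":0,"ty":0,"tz":0.2,"turn":0,"claw":-1},
  {"tx":0,"ty":0,"tz":0.07,"turn":0,"claw":-1},
  {"tx":0,"ty":0,"tz":0,"turn":0,"claw":-1},
  {"tx":0,"ty":0,"tz":0,"turn":0,"claw":-1},
])

```text
clock: 17.77
eef_pos: [0.5168, 0.0681, 0.1258]
tcp_rot: [0.0, 0.707, 0.707, 0.001]
contact_force: [-0.8, -0.3, -0.6]
opening: 0.186
```

Run:
```python
from h import *
s=sense();print(s['eef_pos'],s['contact_force'],s['wrist_torque'],s['opening'])
f=take('side');save('side10',cv2.resize(f['color'][210:360,210:320],None,fx=4,fy=4,interpolation=cv2.INTER_CUBIC))
```

```text
[0.51681972 0.06806389 0.12575821] [-0.81705847 -0.33862851 -0.5857249 ] [-0.00264101 -0.01654111  0.02546748] 0.18552975697685611
```

View pics/side10.png

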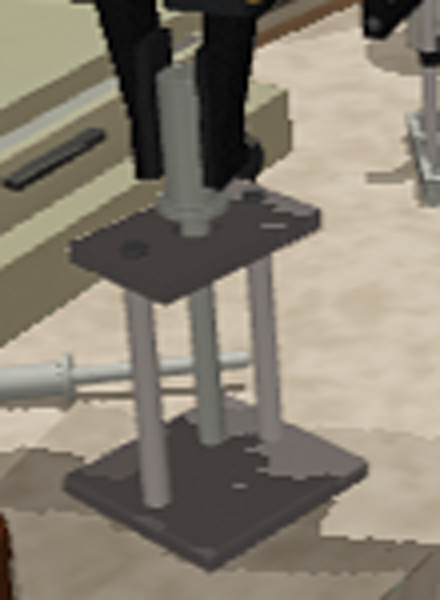

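Rod is in the hole, with the collar about 6 mm above the plate. I'm lowering it the rest of the way slowly.

Emit:
step_arm([
  {"tx":0,"ty":0,"tz":0.05,"turn":0,"claw":-1},
  {"tx":0,"ty":0,"tz":0.05,"turn":0,"claw":-1},
  {"tx":0,"ty":0,"tz":0.02,"turn":0,"claw":-1},
  {"tx":0,"ty":0,"tz":0,"turn":0,"claw":-1},
])

```text
clock: 18.32
eef_pos: [0.5162, 0.068, 0.1189]
tcp_rot: [-0.0, 0.707, 0.707, -0.0]
contact_force: [0.5, 0.3, 0.2]
opening: 0.191
```

Emit:
step_arm([
  {"tx":0,"ty":0,"tz":0.02,"turn":0,"claw":-1},
  {"tx":0,"ty":0,"tz":0,"turn":0,"claw":-1},
], squeeze=30)

```text
clock: 18.58
eef_pos: [0.5164, 0.068, 0.1185]
tcp_rot: [0.0, 0.707, 0.707, 0.0]
contact_force: [-0.3, -0.1, 2.0]
opening: 0.19
```

Emit:
step_arm([
  {"tx":0,"ty":0,"tz":0,"turn":0,"claw":-1},
  {"tx":0,"ty":0,"tz":0,"turn":0,"claw":-0.58},
  {"tx":0,"ty":0,"tz":0,"turn":0,"claw":-0.5},
  {"tx":0,"ty":0,"tz":0,"turn":0,"claw":-0.3},
  {"tx":0,"ty":0,"tz":0,"turn":0,"claw":0},
  {"tx":0,"ty":0,"tz":0,"turn":0,"claw":0.4},
  {"tx":0,"ty":0,"tz":0,"turn":0,"claw":0.6},
  {"tx":0,"ty":0,"tz":0,"turn":0,"claw":0.6},
], squeeze=8)

```text
clock: 19.58
eef_pos: [0.5163, 0.068, 0.1181]
tcp_rot: [0.0, 0.707, 0.707, 0.0]
contact_force: [-0.4, -0.3, 0.2]
opening: 0.718
```

Emit:
step_arm([
  {"tx":0,"ty":0,"tz":-0.2,"turn":0,"claw":0.6},
  {"tx":0,"ty":0,"tz":-0.4,"turn":0,"claw":0.6},
  {"tx":0,"ty":0,"tz":-0.6,"turn":0,"claw":0.6},
  {"tx":0,"ty":0,"tz":-0.6,"turn":0,"claw":0.6},
  {"tx":0,"ty":0,"tz":-0.5,"turn":0,"claw":0.6},
  {"tx":0,"ty":0,"tz":0,"turn":0,"claw":0.6},
  {"tx":0,"ty":0,"tz":0,"turn":0,"claw":0.6},
])

```text
clock: 20.45
eef_pos: [0.5159, 0.0679, 0.2326]
tcp_rot: [-0.0, 0.707, 0.707, -0.0]
contact_force: [-0.6, -0.1, -0.5]
opening: 0.8
```

Run:
```python
from h import *
s=sense();print(s['eef_pos'],s['contact_force'],s['opening'])
f=take('side');a=f['color'][170:400,180:400]
P=cloud(f);x,y,z=P[...,0],P[...,1],P[...,2]
q=P[(abs(x-.517)<.03)&(abs(y-.069)<.03)&(z>.11)&(z<.2)];print(q[:,2].max(),np.median(q,0))
g=take('scene');b=g['color'][160:345,230:400]
k=lambda i:cv2.resize(i,(390,440),interpolation=cv2.INTER_CUBIC)
save('fin11',np.hstack([k(a),k(b)]))
w=take('wrist');P=cloud(w);x,y,z=P[...,0],P[...,1],P[...,2]
q=P[(abs(x-.517)<.03)&(abs(y-.069)<.03)&(z>.145)&(z<.18)];print(np.median(q,0),q[:,2].max())
```

```text
[0.51588824 0.06792901 0.23257597] [-0.56456111 -0.14063176 -0.52772248] 0.8000913973517575
0.15675341933669426 [0.51462668 0.07593778 0.13536403]
[0.51686741 0.06983613 0.15527914] 0.1572159317183347
```

View pics/fin11.png

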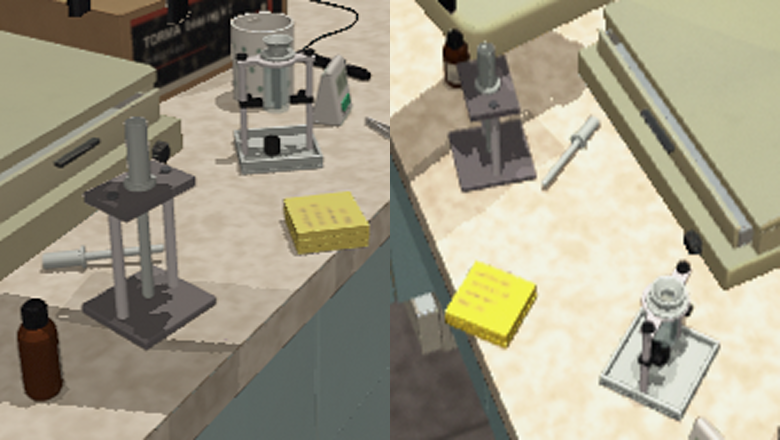

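```bash
python3 -c "
from plant import sign_off
print(sign_off())"
```

```text
the job is handed in; nothing more can be done
None
```

The plug is out of the column and standing in the stand's tray, and the push rod is back in its holder. I handed the job in at about 20.5 s of the 67 s allowed.

- **Guide:** I found the bushing's bore with the wrist camera, roughly 2.7 mm off in the stand's x and 2.6 mm in y from the tube axis. I lined the rod up with it before feeding it in. Sideways force in the wrist readings I took stayed under 3 N, and pushing the plug took up to about 10 N.
- **Last checks:** The handle top was at z of about 0.156 m, the same as at the start, so the collar is resting on the plate. The side view showed the tube empty and the plug in the tray. The gripper was open and clear of everything, and the stand, note pad, dropper and timer looked unmoved.
- **One thing did change:** The smaller look-alike rod stood upright on the worktop at the start, but was lying flat between the holder and the scale when I saw it again at 2.7 s. My fingers passed about 110 mm above its top and I felt no contact, so I think it tipped over by itself. I left it lying there, and it had not visibly moved since.

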